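# Put the loose cups back on their stacks

## Task

Tidy the coffee bar: four loose white cups of different sizes stand upside down on the bench. Slip each one over the stack of upside-down cups of its own size, so that it sits fully down and straight on that stack, and let go of it. Leave the filled cup with the black lid and the milk jug standing where they are.

Things in the scene. Friction and masses are not known exactly. Their poses are not given: they have to be found in the camera images.
- cup_espresso: Loose single cup, the smallest of the four: white hard-plastic takeaway cup standing upside down on its rim on the bench, a hollow cone 64 mm across at the rim (below), narrowing evenly to 42 mm at the closed top, 52 mm high, wall 2 mm, 20 mm thick at the closed end. Origin: centre of the rim, at the bottom as it stands; z up. Grip it across the top part, from above; a grip about 15 mm below the top is good, any yaw.
- cup_small: Loose single cup, the second smallest of the four: white hard-plastic takeaway cup standing upside down on its rim on the bench, a hollow cone 72 mm across at the rim (below), narrowing evenly to 48 mm at the closed top, 70 mm high, wall 2 mm, 20 mm thick at the closed end. Origin: centre of the rim, at the bottom as it stands; z up. Grip it across the top part, from above; a grip about 15 mm below the top is good, any yaw.
- cup_medium: Loose single cup, the second largest of the four: white hard-plastic takeaway cup standing upside down on its rim on the bench, a hollow cone 82 mm across at the rim (below), narrowing evenly to 54 mm at the closed top, 90 mm high, wall 2 mm, 20 mm thick at the closed end. Origin: centre of the rim, at the bottom as it stands; z up. Grip it across the top part, from above; a grip about 15 mm below the top is good, any yaw.
- cup_large: Loose single cup, the largest of the four: white hard-plastic takeaway cup standing upside down on its rim on the bench, a hollow cone 92 mm across at the rim (below), narrowing evenly to 60 mm at the closed top, 112 mm high, wall 2 mm, 20 mm thick at the closed end. Origin: centre of the rim, at the bottom as it stands; z up. Grip it across the top part, from above; a grip about 15 mm below the top is good, any yaw.
- stack_espresso: Fixed stack of two upside-down cups of the smallest size (64 mm rim, 42 mm top), one nested over the other, on a black rubber disc 78 mm across and 8 mm thick. The stack's top is 80 mm above the bench. Origin: centre of the disc's underside on the bench, on the stack's axis; z up. The loose cup of this size slips over it from above, with a few mm of play, and is home when its rim is 48 mm above the bench (its top at 100 mm), its closed end resting on the stack's top.
- stack_small: Fixed stack of two upside-down cups of the second smallest size (72 mm rim, 48 mm top), one nested over the other, on a black rubber disc 86 mm across and 8 mm thick. The stack's top is 98 mm above the bench. Origin: centre of the disc's underside on the bench, on the stack's axis; z up. The loose cup of this size slips over it from above, with a few mm of play, and is home when its rim is 48 mm above the bench (its top at 118 mm), its closed end resting on the stack's top.
- stack_medium: Fixed stack of two upside-down cups of the second largest size (82 mm rim, 54 mm top), one nested over the other, on a black rubber disc 96 mm across and 8 mm thick. The stack's top is 118 mm above the bench. Origin: centre of the disc's underside on the bench, on the stack's axis; z up. The loose cup of this size slips over it from above, with a few mm of play, and is home when its rim is 48 mm above the bench (its top at 138 mm), its closed end resting on the stack's top.
- stack_large: Fixed stack of two upside-down cups of the largest size (92 mm rim, 60 mm top), one nested over the other, on a black rubber disc 106 mm across and 8 mm thick. The stack's top is 140 mm above the bench. Origin: centre of the disc's underside on the bench, on the stack's axis; z up. The loose cup of this size slips over it from above, with a few mm of play, and is home when its rim is 48 mm above the bench (its top at 160 mm), its closed end resting on the stack's top.
- lidded_cup: Bystander: somebody's filled drink, a brown card cup standing the right way up, with a flat black lid, 62 mm across the lid and 88 mm high, loose. Not to be moved. Origin: centre of its underside, z up.
- milk_jug: Bystander: open steel milk jug, 62 mm across, 75 mm high, with a strap handle that stands out to 58 mm from its axis on its own +y side, loose. Not to be moved. Origin: centre of its underside, z up.
Not all that is in view belongs to the job. What is shaped like the cup_small but pink or red is not meant.

How it is judged:
At the end, for the whole second after the job is handed in: Each of the four loose cups is nested on the stack of its own size: its axis within 8 mm of the stack's, its rim 40 to 56 mm above the bench, less than 0.12 rad from upright, and at rest (horizontal distance between cup_espresso and stack_espresso below 0.008 m and z of cup_espresso in the frame of stack_espresso between 0.04 and 0.056 m and angle between each of cup_espresso, cup_small, cup_medium, cup_large's own z axis and vertical below 0.12 rad and linear speed of each of cup_espresso, cup_small, cup_medium, cup_large below 0.02 m/s and angular speed of each of cup_espresso, cup_small, cup_medium, cup_large below 0.2 rad/s and horizontal distance between cup_small and stack_small below 0.008 m and z of cup_small in the frame of stack_small between 0.04 and 0.056 m and horizontal distance between cup_medium and stack_medium below 0.008 m and z of cup_medium in the frame of stack_medium between 0.04 and 0.056 m and horizontal distance between cup_large and stack_large below 0.008 m and z of cup_large in the frame of stack_large between 0.04 and 0.056 m); the robot touches nothing.
It fails at once if the filled cup with the lid is shoved more than 25 mm or tipped (distance of lidded_cup from where it was at the start of the episode above 0.025 m or angle between lidded_cup's own z axis and vertical above 0.35 rad).
It fails at once if the milk jug is shoved more than 25 mm or tipped (distance of milk_jug from where it was at the start of the episode above 0.025 m or angle between milk_jug's own z axis and vertical above 0.35 rad).
It also fails if it takes over 109 s, if anything falls off the work surface, if the arm or the gripper's body presses on something with over 40 N, if the wrist force passes 120 N, or if a joint passes its speed limit or range.

## Robot

A 6-joint arm with a two-finger parallel gripper is mounted at the origin on the work surface. World frame = base frame: x ahead of the robot, y to its left, z up, the work surface at z = 0. Lengths are in m, angles in rad, forces in N, time in s.
With the tool pointing down it reaches from about 0.35 to 0.975 m from the base axis. Payload 4.9 kg.
Tool frame: the origin (TCP) lies between the finger pads; the fingertips stand 22 mm ahead of it and the grasp point (between the pads) lies 3 mm ahead of it; z points along the fingers, y is the line along which they close (so a half turn about z gives the same grasp; the last joint's range is limited). The gripper opens to 85 mm and grips with 20 to 120 N. Pads are 22 mm wide; open, the fingers measure 114 mm over their backs; the gripper's body (76 mm by 85 mm) begins 54 mm behind the grasp point. The pads swing forward as they close: fully open they stand 13 mm farther back than shut.
Start: joints at [-1.421, 0.053, 1.613, -0, 1.476, -0.119], TCP at [0.166, -0.603, 0.253] pointing down, gripper open.
Joint ranges: [-3.01, 3.01], [-1.01, 2.22], [0.06, 2.58], [-1.02, 4.17], [0.09, 2.62], [-3.14, 3.14]. Speed limits (rad/s): [2.57, 2.57, 3.14, 3.14, 3.14, 3.14].

## Interface

Orientations are given as a unit quaternion [w, x, y, z].
In Python, from plant import state, grab_frame, get_calibration, job_done, recognise, regions_of gives the robot as it stands.
- The arm moves only by the tool apply_moves, never from a script. Its argument "targets" is a list of rows, each an object with "translation": the shift along the tool's x, y, z normalised to -1 to 1, where 1 is 100 mm, a list of three; "twist": the turn about the tool's z normalised to -1 to 1, where 1 is 0.1 rad; "hand": the opening, from 0 (shut) to 1 (fully open). A call has 1 to 8 rows; each row shifts and turns the commanded pose from where the row before left it, along the tool's axes as they then stand; what a row does not reach is not made up. A row lasts 1/10 s, in which the tool goes at most 50 mm and 8.59 degrees, less where a joint would pass 70% of its speed; a pose out of reach is approached as far as the arm can. A call with a number of a shift or a turn outside -1 to 1 is refused whole. A call with a gripper value outside its range is refused whole. The fingers move at their own pace and stop on an object; the grip force is fixed at half the most. Time passes only in rows, so rows that do not move let the fingers close. It gives the time, the measured TCP pose, the force, the opening and the grip force at its end, in the units of the state.
- state(): the state, without advancing time (a new reading comes with each control period).
- grab_frame(name): name is "scene" or "top" or "wrist"; returns the picture (480x640x3 uint8, red, green, blue); there is no depth.
- get_calibration(name): a dict with "camera_matrix" (3x3 intrinsics, pixels), "pose" (4x4, takes a point from camera to world coordinates). Camera axes: x right, y up, looking along -z (the intrinsics and any distortion apply to the point x, -y, -z); pixel columns grow to the right and rows downward; lengths in m; the calibration is good to about 2 mm. A picture is of the moment at which its call begins: read the wrist's pose just before it. get_calibration takes no time and is no camera call; for the wrist camera it gives the pose at the moment of the call.
- job_done(): hands the job in; it is judged then, once.
Trained networks look in the newest picture that a camera, given by its name, has taken for a name from the list of things; names that differ only in an ending like _2 or _b are one class to them, and where a whole thing is asked for, a point or a joint stands for the part that bears it (a point fixed in the world has none). Each returns a list of dicts, best first, with "score" (0 to 1); they miss things now and then, are a little off and sometimes report something else, mostly with a low value. They report only what shows in the picture. A call takes as long as a camera call. They do not tell look-alikes from the thing itself.
- recognise(camera, query): "point" ([x, y, z] in m, in world coordinates, good to about 4 mm: the middle of the surface that is visible of it).
- regions_of(camera, query): "pixels" (480x640 bool, what is visible of it).
The state is a dict: "time": time; "joint_pos": joint angles; "joint_vel": joint speeds; "joint_efforts": joint torques, N m; "tool_pos": TCP position; "tool_rot": TCP orientation; "contact_force": force on the tool from outside, world axes, zero at the start; "ft_torque": the same for the moment, N m; "gripper_width": opening from 0.0 (shut) to 1.0 (fully open); "grasp_force": force on a finger pad.
Only numpy, scipy, OpenCV 4.12 (cv2) and the standard library are available. Lean on these libraries where they do the work, as an engineer would, in place of code of your own. Each camera call takes 0.05 s, during which the arm holds its last target. There are 200 camera calls.

## Working session

There is one attempt and no reset: what is moved stays moved. The work goes in short steps, Python scripts to look and compute and a tool call to move; the robot and the scene stay as the last step left them, time stands still between calls to the robot, and variables do not carry over. Pictures are saved under pics/ and viewed, at most 14 in all, crops included, and the job is handed in when it is done.

Besides the shell and the picture viewer there is one more tool, called after "Emit:" in YAML: its name, and indented under it one key for each argument. apply_moves: Moves the arm, as the interface text tells. Its arguments: {"type":"object","properties":{"targets":{"type":"array"}},"required":["targets"]}

```bash
mkdir -p pics
cat > h.py <<'E'
import numpy as np,cv2
from plant import *
def save(img,n): cv2.imwrite('pics/'+n,img[:,:,::-1])
def hit(cal,u,v,z):
    K=np.array(cal['camera_matrix']);P=np.array(cal['pose'])
    d=P[:3,:3]@(np.diag([1,-1,-1])@np.linalg.solve(K,[u,v,1]));o=P[:3,3]
    return o+d*(z-o[2])/d[2]
def proj(cal,p):
    K=np.array(cal['camera_matrix']);P=np.array(cal['pose'])
    c=np.diag([1,-1,-1])@(P[:3,:3].T@(np.array(p)-P[:3,3]));q=K@c;return q[:2]/q[2]
E
python3 - <<'E'
from h import *
s=state();print(s['time'],s['tool_pos'],s['tool_rot'],s['gripper_width'])
a=grab_frame('scene');b=grab_frame('top')
save(a,'s.png');save(b,'t.png')
for n in ['top','scene']:
    c=get_calibration(n);print(n,np.round(c['pose'],3).tolist(),np.round(c['camera_matrix'],1).tolist())
for q in ['cup_espresso','cup_small','cup_medium','cup_large','stack_espresso','stack_small','stack_medium','stack_large','lidded_cup','milk_jug']:
    for r in recognise('top',q)[:4]: print(q,np.round(r['point'],3),round(r['score'],2),np.round(proj(get_calibration('top'),r['point'])))
E
```

```text
0.0 [ 0.16590513 -0.60199412  0.25208095] [-1.00090487e-03  9.90978857e-01  1.34014561e-01 -2.41258613e-05] 0.9995699513325701
top [[0.018, 0.999, -0.041, 0.54], [-1.0, 0.017, -0.012, 0.01], [-0.012, 0.041, 0.999, 1.102], [0.0, 0.0, 0.0, 1.0]] [[579.4, 0.0, 305.6], [0.0, 579.4, 237.4], [0.0, 0.0, 1.0]]
scene [[-0.251, -0.688, 0.68, 1.426], [0.968, -0.191, 0.164, 0.218], [0.017, 0.7, 0.714, 0.923], [0.0, 0.0, 0.0, 1.0]] [[606.0, 0.0, 330.8], [0.0, 606.0, 237.3], [0.0, 0.0, 1.0]]
cup_espresso [ 0.437 -0.08   0.045] 0.56 [361. 319.]
cup_small [0.628 0.116 0.063] 0.95 [254. 212.]
cup_small [0.737 0.042 0.065] 0.89 [296. 152.]
cup_small [0.715 0.36  0.059] 0.86 [121. 162.]
cup_small [0.714 0.232 0.06 ] 0.83 [191. 163.]
cup_medium [ 0.446 -0.273  0.082] 0.96 [474. 318.]
cup_large [0.584 0.306 0.097] 0.6 [143. 233.]
stack_espresso [0.424 0.298 0.048] 0.91 [152. 322.]
stack_small [ 0.588 -0.296  0.068] 0.55 [484. 238.]
stack_medium [ 0.638 -0.084  0.091] 0.7 [367. 207.]
stack_large [0.472 0.09  0.114] 0.93 [265. 301.]
lidded_cup [ 0.537 -0.196  0.088] 0.8 [431. 265.]
milk_jug [ 0.53  -0.008 -0.   ] 0.66 [322. 267.]
```

View pics/t.png

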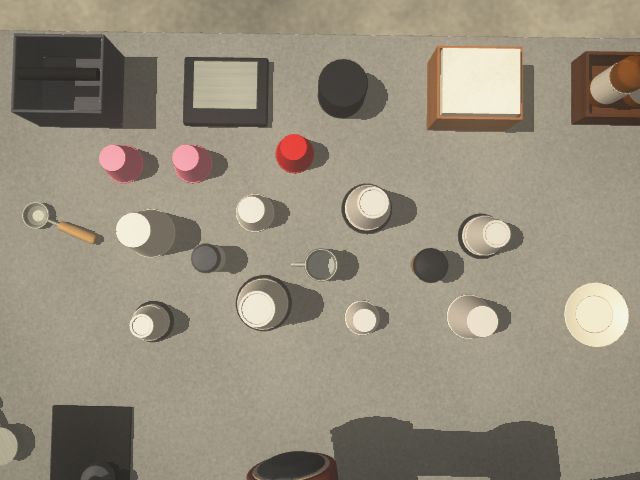

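View pics/s.png

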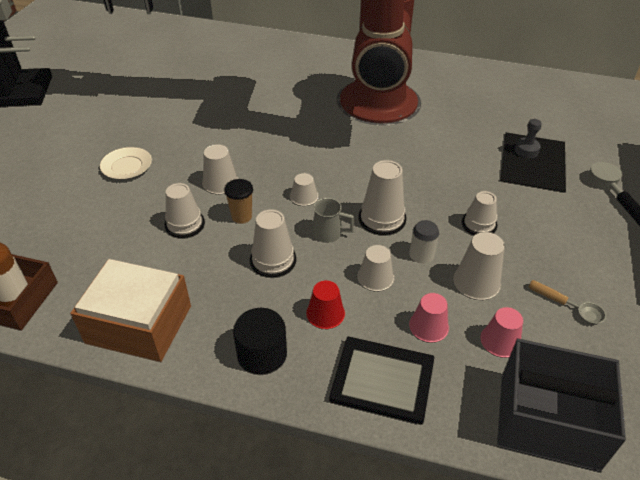

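```bash
cat > meas.py <<'E'
from h import *
obj={'cup_espresso':(.437,-.08,.052,.021),'cup_small':(.628,.116,.07,.024),'cup_medium':(.446,-.273,.09,.027),'cup_large':(.584,.306,.112,.03),
'stack_espresso':(.424,.298,.08,.021),'stack_small':(.588,-.296,.098,.024),'stack_medium':(.638,-.084,.118,.027),'stack_large':(.472,.09,.140,.03)}
def tops(cam,img,names=obj,guess=None):
    cal=get_calibration(cam);g=img.min(2);out={}
    for n in names:
        x,y,z,r=obj[n]
        if guess is not None and n in guess:x,y=guess[n]
        best=None
        p=proj(cal,(x,y,z));rp=np.linalg.norm(proj(cal,(x,y+r,z))-p)
        m0=np.zeros(g.shape,np.uint8);cv2.circle(m0,tuple(int(v) for v in p),int(2.3*rp),255,-1)
        t,_=cv2.threshold(g[m0>0],0,255,cv2.THRESH_OTSU)
        poly=np.array([proj(cal,(r*np.cos(a),r*np.sin(a),z)+np.array([x,y,0])) for a in np.linspace(0,6.28,40)])
        A=cv2.contourArea(poly.astype(np.float32))
        for t in range(90,254,3):
            k,l,st,ce=cv2.connectedComponentsWithStats(((g>t)&(m0>0)).astype(np.uint8))
            for i in range(1,k):
                e=abs(st[i,4]/A-1)
                if best is None or e<best[0]: best=(e,ce[i],st[i,4]/A,t)
        out[n]=(hit(cal,*best[1],z)[:2],best[2],best[3],best[1])
    return out
E
python3 - <<'E'
from meas import *
a=cv2.imread('pics/t.png')[:,:,::-1];b=cv2.imread('pics/s.png')[:,:,::-1]
A=tops('top',a);B=tops('scene',b,guess={n:v[0] for n,v in A.items()})
for n in obj: print(n,np.round(A[n][0],4),round(A[n][1],2),A[n][2],'|',np.round(B[n][0],4),round(B[n][1],2),B[n][2])
for n in ['wrist']:
    c=get_calibration(n);print(np.round(c['pose'],3).tolist())
for q in ['lidded_cup','milk_jug']:
    for r in recognise('scene',q)[:2]: print(q,np.round(r['point'],3),r['score'])
E
```

```text
cup_espresso [ 0.4363 -0.0846] 0.98 168 | [ 0.4362 -0.0851] 0.95 138
cup_small [0.6312 0.1225] 1.0 174 | [0.6316 0.1213] 1.0 135
cup_medium [ 0.4422 -0.2854] 0.99 165 | [ 0.4421 -0.2861] 1.0 135
cup_large [0.5891 0.3195] 1.0 147 | [0.5861 0.319 ] 1.03 141
stack_espresso [0.4225 0.3095] 1.0 159 | [0.4286 0.312 ] 1.08 132
stack_small [ 0.5941 -0.3064] 0.98 165 | [ 0.5942 -0.3075] 0.97 135
stack_medium [ 0.6423 -0.0904] 0.98 165 | [ 0.6435 -0.0898] 1.03 132
stack_large [0.4611 0.1014] 1.01 162 | [0.4617 0.0999] 0.95 132
[[0.265, 0.927, 0.266, 0.234], [-0.964, 0.255, 0.073, -0.585], [-0.0, -0.276, 0.961, 0.373], [0.0, 0.0, 0.0, 1.0]]
lidded_cup [ 0.55  -0.193  0.078] 0.73
milk_jug [ 0.55  -0.004  0.048] 0.83
milk_jug [ 0.55  -0.194  0.073] 0.7
```

```bash
cat >> h.py <<'E'
T={'ce':(.4363,-.0848),'cs':(.6313,.1219),'cm':(.4422,-.2857),'cl':(.588,.3193),'se':(.423,.310),'ss':(.5941,-.3069),'sm':(.6428,-.0901),'sl':(.4614,.1008)}
def go(*seq):
    import scipy.spatial.transform as t
    s=state();q=s['tool_rot'];R=t.Rotation.from_quat([q[1],q[2],q[3],q[0]]).as_matrix();p=np.array(s['tool_pos'])
    print('t',round(s['time'],2),'pos',np.round(p,4),'z',np.round(R[:,2],3),'yaw',round(np.arctan2(R[1,0],R[0,0]),4),'F',np.round(s['contact_force'],1),'w',round(s['gripper_width'],3))
    for k in seq:
        g=np.array([*(T[k[0]] if isinstance(k[0],str) else k[0]),k[1]])
        print(k,np.round(10*R.T@(g-p),3));p=g
E
python3 - <<'E'
from h import *
go(('cm',.25),('cm',.078),('cm',.28),('sm',.28))
E
```

```text
t 0.7 pos [ 0.166  -0.6026  0.2534] z [-0. -0. -1.] yaw 0.2688 F [0.  0.2 0.2] w 0.997
('cm', 0.25) [ 3.505 -2.321  0.033]
('cm', 0.078) [ 0.   -0.    1.72]
('cm', 0.28) [-0.    0.   -2.02]
('sm', 0.28) [ 2.453 -1.353 -0.   ]
```

Emit:
apply_moves:
  targets:
    - {"translation": [0.35,-0.232,0],"twist": 0,"hand": 1}
    - {"translation": [0.35,-0.232,0],"twist": 0,"hand": 1}
    - {"translation": [0.35,-0.232,0],"twist": 0,"hand": 1}
    - {"translation": [0.35,-0.232,0],"twist": 0,"hand": 1}
    - {"translation": [0.35,-0.232,0],"twist": 0,"hand": 1}
    - {"translation": [0.35,-0.232,0],"twist": 0,"hand": 1}
    - {"translation": [0.35,-0.232,0],"twist": 0,"hand": 1}
    - {"translation": [0.35,-0.232,0],"twist": 0,"hand": 1}

```text
time: 1.5
tool_pos: [0.3875, -0.3479, 0.2536]
tool_rot: [0.0, 0.991, 0.134, 0.0]
contact_force: [0.4, -0.2, 0.9]
gripper_width: 0.999
grasp_force: 0.0
```

Emit:
apply_moves:
  targets:
    - {"translation": [0.35,-0.232,0],"twist": 0,"hand": 1}
    - {"translation": [0.35,-0.232,0],"twist": 0,"hand": 1}
    - {"translation": [0,0,0],"twist": 0,"hand": 1}
    - {"translation": [0,0,0],"twist": 0,"hand": 1}

```text
time: 1.9
tool_pos: [0.4421, -0.2854, 0.2534]
tool_rot: [0.0, 0.991, 0.135, -0.0]
contact_force: [0.1, 0.1, -0.4]
gripper_width: 1.003
grasp_force: 0.0
```

Run:
```python
from h import *
go(('cm',.12),('cm',.078))
save(grab_frame('wrist'),'w1.png')
```

```text
t 1.9 pos [ 0.4421 -0.2854  0.2534] z [-0.    -0.001 -1.   ] yaw 0.2709 F [ 0.1  0.1 -0.4] w 1.003
('cm', 0.12) [1.000e-03 2.000e-03 1.334e+00]
('cm', 0.078) [ 0.   -0.    0.42]
```

View pics/w1.png

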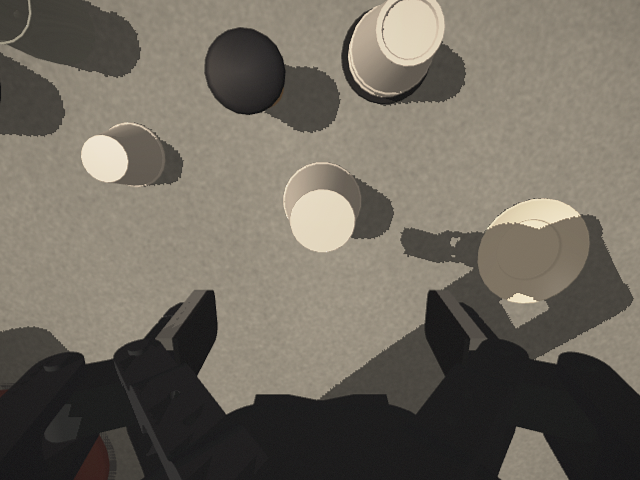

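The cup's top is at (322,220), centred between the fingers (215 and 428). I'll descend and grip it.

Emit:
apply_moves:
  targets:
    - {"translation": [0,0,0.4],"twist": 0,"hand": 1}
    - {"translation": [0,0,0.4],"twist": 0,"hand": 1}
    - {"translation": [0,0,0.4],"twist": 0,"hand": 1}
    - {"translation": [0,0,0.3],"twist": 0,"hand": 1}
    - {"translation": [0,0,0.25],"twist": 0,"hand": 1}
    - {"translation": [0,0,0],"twist": 0,"hand": 1}
    - {"translation": [0,0,0],"twist": 0,"hand": 0}
    - {"translation": [0,0,0],"twist": 0,"hand": 0}

```text
time: 2.75
tool_pos: [0.4425, -0.2874, 0.0807]
tool_rot: [0.001, 0.991, 0.133, 0.001]
contact_force: [-7.4, 4.6, 29.4]
gripper_width: 0.692
grasp_force: 48.6
```

Emit:
apply_moves:
  targets:
    - {"translation": [0,0,0],"twist": 0,"hand": 0}
    - {"translation": [0,0,0],"twist": 0,"hand": 0}
    - {"translation": [0,0,0],"twist": 0,"hand": 0}
    - {"translation": [0,0,0],"twist": 0,"hand": 0}
    - {"translation": [0,0,0],"twist": 0,"hand": 0}
    - {"translation": [0,0,0],"twist": 0,"hand": 0}

```text
time: 3.35
tool_pos: [0.4433, -0.2877, 0.0814]
tool_rot: [0.002, 0.991, 0.134, 0.002]
contact_force: [-0.7, -1.0, 5.8]
gripper_width: 0.676
grasp_force: 64.1
```

Emit:
apply_moves:
  targets:
    - {"translation": [0,0,-0.2],"twist": 0,"hand": 0}
    - {"translation": [0,0,-0.4],"twist": 0,"hand": 0}
    - {"translation": [0,0,-0.4],"twist": 0,"hand": 0}
    - {"translation": [0,0,-0.4],"twist": 0,"hand": 0}
    - {"translation": [0,0,-0.4],"twist": 0,"hand": 0}
    - {"translation": [0,0,-0.2],"twist": 0,"hand": 0}
    - {"translation": [0,0,0],"twist": 0,"hand": 0}

```text
time: 4.05
tool_pos: [0.4433, -0.2871, 0.2836]
tool_rot: [0.004, 0.991, 0.134, 0.003]
contact_force: [1.0, -0.4, 0.0]
gripper_width: 0.678
grasp_force: 63.7
```

Run:
```python
from h import *
go(('sm',.28),('sm',.126))
```

```text
t 4.05 pos [ 0.4433 -0.2871  0.2836] z [ 0.007 -0.006 -1.   ] yaw 0.269 F [ 1.  -0.4  0. ] w 0.678
('sm', 0.28) [ 2.447 -1.369  0.038]
('sm', 0.126) [-0.008 -0.012  1.54 ]
```

Emit:
apply_moves:
  targets:
    - {"translation": [0.35,-0.2,0],"twist": 0,"hand": 0}
    - {"translation": [0.35,-0.2,0],"twist": 0,"hand": 0}
    - {"translation": [0.35,-0.2,0],"twist": 0,"hand": 0}
    - {"translation": [0.35,-0.2,0],"twist": 0,"hand": 0}
    - {"translation": [0.35,-0.2,0],"twist": 0,"hand": 0}
    - {"translation": [0.35,-0.2,0],"twist": 0,"hand": 0}
    - {"translation": [0.347,-0.169,0],"twist": 0,"hand": 0}
    - {"translation": [0,0,0],"twist": 0,"hand": 0}

```text
time: 4.85
tool_pos: [0.6427, -0.0855, 0.2752]
tool_rot: [-0.001, 0.991, 0.136, -0.001]
contact_force: [-0.7, -0.1, -0.9]
gripper_width: 0.678
grasp_force: 63.6
```

Run:
```python
from h import *
go(('sm',.28),('sm',.129))
a=grab_frame('scene');save(a[120:300,150:390],'s2.png')
b=grab_frame('wrist');save(b,'w2.png')
```

```text
t 4.85 pos [ 0.6427 -0.0855  0.2752] z [-0.003  0.002 -1.   ] yaw 0.2732 F [-0.7 -0.1 -0.9] w 0.678
('sm', 0.28) [-0.011  0.045 -0.048]
('sm', 0.129) [0.003 0.004 1.51 ]
```

View pics/w2.png

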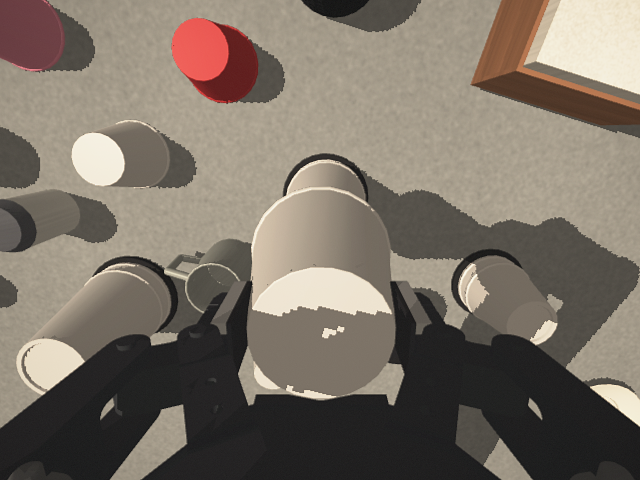

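Cup held straight at (320,330), with the stack disc (325,185) directly under it. Correcting 4 mm and lowering.

Emit:
apply_moves:
  targets:
    - {"translation": [-0.01,0.04,0],"twist": 0,"hand": 0}
    - {"translation": [0,0,0],"twist": 0,"hand": 0}
    - {"translation": [0,0,0],"twist": 0,"hand": 0}

```text
time: 5.25
tool_pos: [0.6409, -0.0941, 0.2783]
tool_rot: [0.0, 0.991, 0.133, 0.0]
contact_force: [-0.4, 0.1, -0.6]
gripper_width: 0.674
grasp_force: 63.6
```

Run:
```python
from h import *
go(('sm',.28),('sm',.129))
```

```text
t 5.25 pos [ 0.6409 -0.0941  0.2783] z [ 0. -0. -1.] yaw 0.2671 F [-0.4  0.1 -0.6] w 0.674
('sm', 0.28) [ 0.029 -0.034 -0.017]
('sm', 0.129) [-0.   -0.    1.51]
```

Emit:
apply_moves:
  targets:
    - {"translation": [0.029,-0.034,0.2],"twist": 0,"hand": 0}
    - {"translation": [0,0,0.3],"twist": 0,"hand": 0}
    - {"translation": [0,0,0.3],"twist": 0,"hand": 0}
    - {"translation": [0,0,0.3],"twist": 0,"hand": 0}
    - {"translation": [0,0,0.2],"twist": 0,"hand": 0}
    - {"translation": [0,0,0.1],"twist": 0,"hand": 0}
    - {"translation": [0,0,0],"twist": 0,"hand": 0}
    - {"translation": [0,0,0],"twist": 0,"hand": 0}

```text
time: 6.05
tool_pos: [0.644, -0.0894, 0.1397]
tool_rot: [0.0, 0.991, 0.134, 0.001]
contact_force: [0.2, 0.8, -0.1]
gripper_width: 0.678
grasp_force: 63.6
```

Run:
```python
from h import *
go(('sm',.129))
```

```text
t 6.05 pos [ 0.644  -0.0894  0.1397] z [ 0.002 -0.    -1.   ] yaw 0.2684 F [ 0.2  0.8 -0.1] w 0.678
('sm', 0.129) [-0.013  0.003  0.107]
```

No contact yet, 11 mm to go.

Emit:
apply_moves:
  targets:
    - {"translation": [0,0,0.06],"twist": 0,"hand": 0}
    - {"translation": [0,0,0.04],"twist": 0,"hand": 0}
    - {"translation": [0,0,0],"twist": 0,"hand": 0}
    - {"translation": [0,0,0],"twist": 0,"hand": 0}

```text
time: 6.45
tool_pos: [0.6442, -0.0893, 0.1294]
tool_rot: [0.0, 0.991, 0.134, 0.001]
contact_force: [1.8, -0.5, 2.5]
gripper_width: 0.672
grasp_force: 64.1
```

Emit:
apply_moves:
  targets:
    - {"translation": [0,0,0],"twist": 0,"hand": 1}
    - {"translation": [0,0,0],"twist": 0,"hand": 1}
    - {"translation": [0,0,0],"twist": 0,"hand": 1}
    - {"translation": [0,0,0],"twist": 0,"hand": 1}
    - {"translation": [0,0,-0.2],"twist": 0,"hand": 1}
    - {"translation": [0,0,-0.4],"twist": 0,"hand": 1}
    - {"translation": [0,0,-0.4],"twist": 0,"hand": 1}
    - {"translation": [0,0,-0.3],"twist": 0,"hand": 1}

```text
time: 7.25
tool_pos: [0.6438, -0.0891, 0.2612]
tool_rot: [0.0, 0.991, 0.134, 0.001]
contact_force: [0.1, -0.5, 0.6]
gripper_width: 1.001
grasp_force: 0.0
```

Run:
```python
from h import *
go(('cs',.255),('cs',.058))
```

```text
t 7.25 pos [ 0.6438 -0.0891  0.2612] z [ 0.002 -0.001 -1.   ] yaw 0.2689 F [ 0.1 -0.5  0.6] w 1.001
('cs', 0.255) [ 0.44  -2.068  0.061]
('cs', 0.058) [-0.004 -0.002  1.97 ]
```

Emit:
apply_moves:
  targets:
    - {"translation": [0.073,-0.345,0],"twist": 0,"hand": 1}
    - {"translation": [0.073,-0.345,0],"twist": 0,"hand": 1}
    - {"translation": [0.073,-0.345,0],"twist": 0,"hand": 1}
    - {"translation": [0.073,-0.345,0],"twist": 0,"hand": 1}
    - {"translation": [0.073,-0.345,0],"twist": 0,"hand": 1}
    - {"translation": [0.073,-0.345,0],"twist": 0,"hand": 1}
    - {"translation": [0,0,0],"twist": 0,"hand": 1}
    - {"translation": [0,0,0],"twist": 0,"hand": 1}

```text
time: 8.05
tool_pos: [0.6304, 0.1227, 0.2581]
tool_rot: [0.0, 0.991, 0.135, -0.0]
contact_force: [0.1, -0.0, -1.1]
gripper_width: 1.001
grasp_force: 0.0
```

Run:
```python
from meas import *
go(('cs',.255),('cs',.058))
a=grab_frame('top');save(a,'t3.png')
obj['home_m']=(*T['sm'],.138,.027)
A=tops('top',a,['home_m','stack_espresso','stack_small'])
for n in A:print(n,A[n])
```

```text
t 8.05 pos [0.6304 0.1227 0.2581] z [-0.    -0.001 -1.   ] yaw 0.2704 F [ 0.1 -0.  -1.1] w 1.001
('cs', 0.255) [0.007 0.01  0.031]
('cs', 0.058) [ 1.00e-03 -1.00e-03  1.97e+00]
home_m (array([ 0.67489029, -0.07911482]), np.float64(1.0181374594549486), 171, array([366.99279712, 181.54141657]))
stack_espresso (array([0.42197513, 0.31154217]), np.float64(0.9884451654643231), 174, array([139.80725624, 325.45578231]))
stack_small (array([ 0.59408061, -0.30661179]), np.float64(0.9689774623791639), 204, array([495.93174061, 233.3668942 ]))
```

View pics/t3.png

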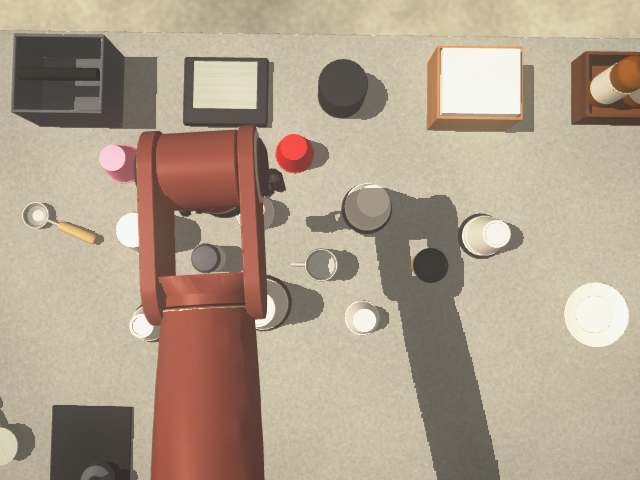

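The medium cup is on its stack (top at 373,202) and the rest is undisturbed. Next is the small cup.

Emit:
apply_moves:
  targets:
    - {"translation": [0.005,0.008,0.4],"twist": 0,"hand": 1}
    - {"translation": [0,0,0.4],"twist": 0,"hand": 1}
    - {"translation": [0,0,0.4],"twist": 0,"hand": 1}
    - {"translation": [0,0,0.4],"twist": 0,"hand": 1}
    - {"translation": [0,0,0.3],"twist": 0,"hand": 1}
    - {"translation": [0,0,0.1],"twist": 0,"hand": 1}
    - {"translation": [0,0,0],"twist": 0,"hand": 1}
    - {"translation": [0,0,0],"twist": 0,"hand": 1}

```text
time: 8.9
tool_pos: [0.6327, 0.121, 0.0602]
tool_rot: [0.0, 0.991, 0.134, 0.001]
contact_force: [-0.1, -0.4, -0.7]
gripper_width: 1.0
grasp_force: 0.0
```

Emit:
apply_moves:
  targets:
    - {"translation": [0,0,0],"twist": 0,"hand": 0}
    - {"translation": [0,0,0],"twist": 0,"hand": 0}
    - {"translation": [0,0,0],"twist": 0,"hand": 0}
    - {"translation": [0,0,0],"twist": 0,"hand": 0}
    - {"translation": [0,0,0],"twist": 0,"hand": 0}
    - {"translation": [0,0,0],"twist": 0,"hand": 0}
    - {"translation": [0,0,0],"twist": 0,"hand": 0}

```text
time: 9.6
tool_pos: [0.6332, 0.1216, 0.0616]
tool_rot: [0.0, 0.991, 0.134, 0.002]
contact_force: [-0.2, -0.3, 6.6]
gripper_width: 0.622
grasp_force: 61.2
```

Emit:
apply_moves:
  targets:
    - {"translation": [0,0,-0.2],"twist": 0,"hand": 0}
    - {"translation": [0,0,-0.4],"twist": 0,"hand": 0}
    - {"translation": [0,0,-0.4],"twist": 0,"hand": 0}
    - {"translation": [0,0,-0.4],"twist": 0,"hand": 0}
    - {"translation": [0,0,-0.4],"twist": 0,"hand": 0}
    - {"translation": [0,0,-0.4],"twist": 0,"hand": 0}
    - {"translation": [0,0,0],"twist": 0,"hand": 0}
    - {"translation": [0,0,0],"twist": 0,"hand": 0}

```text
time: 10.4
tool_pos: [0.632, 0.1217, 0.2809]
tool_rot: [0.0, 0.991, 0.134, 0.002]
contact_force: [-0.2, -0.3, -0.8]
gripper_width: 0.619
grasp_force: 62.0
```

Run:
```python
from h import *
go(('ss',.27))
```

```text
t 10.4 pos [0.632  0.1217 0.2809] z [ 0.004  0.    -1.   ] yaw 0.269 F [-0.2 -0.3 -0.8] w 0.619
('ss', 0.27) [-1.504  4.031  0.106]
```

Emit:
apply_moves:
  targets:
    - {"translation": [-0.137,0.366,0],"twist": 0,"hand": 0}
    - {"translation": [-0.137,0.366,0],"twist": 0,"hand": 0}
    - {"translation": [-0.137,0.366,0],"twist": 0,"hand": 0}
    - {"translation": [-0.137,0.366,0],"twist": 0,"hand": 0}
    - {"translation": [-0.137,0.366,0],"twist": 0,"hand": 0}
    - {"translation": [-0.137,0.366,0],"twist": 0,"hand": 0}
    - {"translation": [-0.137,0.366,0],"twist": 0,"hand": 0}
    - {"translation": [-0.137,0.366,0],"twist": 0,"hand": 0}

```text
time: 11.2
tool_pos: [0.6022, -0.191, 0.2758]
tool_rot: [-0.001, 0.991, 0.134, -0.002]
contact_force: [-0.0, 0.2, -0.2]
gripper_width: 0.615
grasp_force: 62.1
```

Emit:
apply_moves:
  targets:
    - {"translation": [-0.137,0.366,0],"twist": 0,"hand": 0}
    - {"translation": [-0.137,0.366,0],"twist": 0,"hand": 0}
    - {"translation": [-0.137,0.366,0],"twist": 0,"hand": 0}
    - {"translation": [0,0,0],"twist": 0,"hand": 0}
    - {"translation": [0,0,0],"twist": 0,"hand": 0}
    - {"translation": [0,0,0],"twist": 0,"hand": 0}
    - {"translation": [0,0,0],"twist": 0,"hand": 0}

```text
time: 11.9
tool_pos: [0.593, -0.3053, 0.2777]
tool_rot: [-0.0, 0.991, 0.135, -0.0]
contact_force: [0.7, 0.6, -0.9]
gripper_width: 0.618
grasp_force: 62.1
```

Run:
```python
from meas import *
go(('ss',.27),('ss',.1106))
a=grab_frame('scene');save(cv2.resize(a[100:320,100:400],None,fx=2,fy=2),'s4.png')
```

```text
t 11.9 pos [ 0.593  -0.3053  0.2777] z [-0.001  0.001 -1.   ] yaw 0.2703 F [ 0.7  0.6 -0.9] w 0.618
('ss', 0.27) [0.006 0.019 0.077]
('ss', 0.1106) [1.000e-03 2.000e-03 1.594e+00]
```

View pics/s4.png

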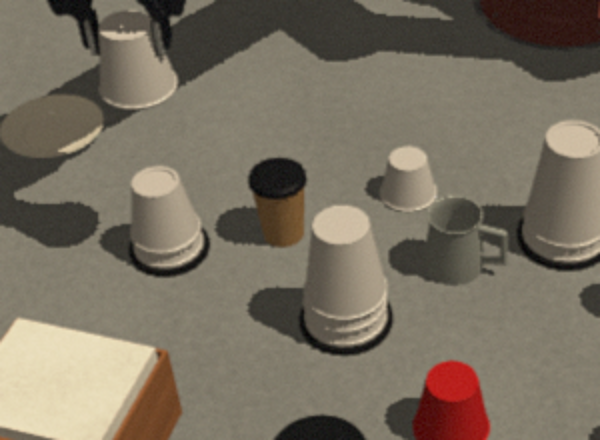

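The medium cup is nested, with three even rims at about (345,305) in the crop. The small cup hangs straight above its stack.

Emit:
apply_moves:
  targets:
    - {"translation": [0.006,0.015,0.3],"twist": 0,"hand": 0}
    - {"translation": [0,0,0.4],"twist": 0,"hand": 0}
    - {"translation": [0,0,0.4],"twist": 0,"hand": 0}
    - {"translation": [0,0,0.3],"twist": 0,"hand": 0}
    - {"translation": [0,0,0.15],"twist": 0,"hand": 0}
    - {"translation": [0,0,0],"twist": 0,"hand": 0}
    - {"translation": [0,0,0],"twist": 0,"hand": 0}
    - {"translation": [0,0,0],"twist": 0,"hand": 0}

```text
time: 12.75
tool_pos: [0.5954, -0.3087, 0.1264]
tool_rot: [0.002, 0.991, 0.134, 0.002]
contact_force: [-0.9, -0.7, 0.1]
gripper_width: 0.62
grasp_force: 62.1
```

Run:
```python
from meas import *
go(('ss',.1106))
```

```text
t 12.75 pos [ 0.5954 -0.3087  0.1264] z [ 0.004 -0.003 -1.   ] yaw 0.2691 F [-0.9 -0.7  0.1] w 0.62
('ss', 0.1106) [-0.009 -0.022  0.158]
```

Emit:
apply_moves:
  targets:
    - {"translation": [-0.006,-0.015,0.1],"twist": 0,"hand": 0}
    - {"translation": [0,0,0.05],"twist": 0,"hand": 0}
    - {"translation": [0,0,0],"twist": 0,"hand": 0}
    - {"translation": [0,0,0],"twist": 0,"hand": 0}
    - {"translation": [0,0,0],"twist": 0,"hand": 0}

```text
time: 13.25
tool_pos: [0.5934, -0.3068, 0.1097]
tool_rot: [0.0, 0.991, 0.134, 0.001]
contact_force: [-0.9, 1.0, 5.4]
gripper_width: 0.621
grasp_force: 63.2
```

Emit:
apply_moves:
  targets:
    - {"translation": [0,0,0],"twist": 0,"hand": 1}
    - {"translation": [0,0,0],"twist": 0,"hand": 1}
    - {"translation": [0,0,0],"twist": 0,"hand": 1}
    - {"translation": [0,0,0],"twist": 0,"hand": 1}
    - {"translation": [0,0,-0.2],"twist": 0,"hand": 1}
    - {"translation": [0,0,-0.4],"twist": 0,"hand": 1}
    - {"translation": [0,0,-0.4],"twist": 0,"hand": 1}
    - {"translation": [0,0,-0.4],"twist": 0,"hand": 1}

```text
time: 14.05
tool_pos: [0.5927, -0.3065, 0.2493]
tool_rot: [-0.0, 0.991, 0.134, -0.0]
contact_force: [0.3, -0.3, -0.4]
gripper_width: 1.001
grasp_force: 0.0
```

Run:
```python
from h import *
go(('ce',.24),('ce',.04))
```

```text
t 14.05 pos [ 0.5927 -0.3065  0.2493] z [-0.001  0.    -1.   ] yaw 0.2688 F [ 0.3 -0.3 -0.4] w 1.001
('ce', 0.24) [-0.919 -2.552  0.095]
('ce', 0.04) [1.e-03 1.e-03 2.e+00]
```

Emit:
apply_moves:
  targets:
    - {"translation": [-0.131,-0.3645,0],"twist": 0,"hand": 1}
    - {"translation": [-0.131,-0.3645,0],"twist": 0,"hand": 1}
    - {"translation": [-0.131,-0.3645,0],"twist": 0,"hand": 1}
    - {"translation": [-0.131,-0.3645,0],"twist": 0,"hand": 1}
    - {"translation": [-0.131,-0.3645,0],"twist": 0,"hand": 1}
    - {"translation": [-0.131,-0.3645,0],"twist": 0,"hand": 1}
    - {"translation": [-0.131,-0.3645,0],"twist": 0,"hand": 1}
    - {"translation": [0,0,0],"twist": 0,"hand": 1}

```text
time: 14.85
tool_pos: [0.4349, -0.0823, 0.2479]
tool_rot: [-0.0, 0.991, 0.136, 0.0]
contact_force: [0.1, -0.0, 0.8]
gripper_width: 0.998
grasp_force: 0.0
```

Emit:
apply_moves:
  targets:
    - {"translation": [0,0,0],"twist": 0,"hand": 1}
    - {"translation": [0,0,0],"twist": 0,"hand": 1}
    - {"translation": [0,0,0.4],"twist": 0,"hand": 1}
    - {"translation": [0,0,0.4],"twist": 0,"hand": 1}
    - {"translation": [0,0,0.4],"twist": 0,"hand": 1}
    - {"translation": [0,0,0],"twist": 0,"hand": 1}
    - {"translation": [0,0,0],"twist": 0,"hand": 1}
    - {"translation": [0,0,0],"twist": 0,"hand": 1}

```text
time: 15.65
tool_pos: [0.4386, -0.086, 0.131]
tool_rot: [0.001, 0.991, 0.134, 0.002]
contact_force: [-0.1, -0.4, -0.2]
gripper_width: 1.003
grasp_force: 0.0
```

Run:
```python
from h import *
go(('ce',.04))
```

```text
t 15.65 pos [ 0.4386 -0.086   0.131 ] z [ 0.004 -0.001 -1.   ] yaw 0.2682 F [-0.1 -0.4 -0.2] w 1.003
('ce', 0.04) [-0.022 -0.02   0.91 ]
```

Emit:
apply_moves:
  targets:
    - {"translation": [-0.02,-0.01,0.4],"twist": 0,"hand": 1}
    - {"translation": [0,0,0.3],"twist": 0,"hand": 1}
    - {"translation": [0,0,0.2],"twist": 0,"hand": 1}
    - {"translation": [0,0,0],"twist": 0,"hand": 1}
    - {"translation": [0,0,0],"twist": 0,"hand": 1}

```text
time: 16.15
tool_pos: [0.4363, -0.0852, 0.0405]
tool_rot: [0.001, 0.991, 0.134, 0.001]
contact_force: [0.4, -0.7, 0.6]
gripper_width: 0.997
grasp_force: 0.0
```

Emit:
apply_moves:
  targets:
    - {"translation": [0,0,0],"twist": 0,"hand": 0}
    - {"translation": [0,0,0],"twist": 0,"hand": 0}
    - {"translation": [0,0,0],"twist": 0,"hand": 0}
    - {"translation": [0,0,0],"twist": 0,"hand": 0}
    - {"translation": [0,0,0],"twist": 0,"hand": 0}
    - {"translation": [0,0,0],"twist": 0,"hand": 0}
    - {"translation": [0,0,0],"twist": 0,"hand": 0}
    - {"translation": [0,0,0],"twist": 0,"hand": 0}

```text
time: 16.95
tool_pos: [0.4365, -0.0853, 0.041]
tool_rot: [0.001, 0.991, 0.134, 0.002]
contact_force: [-2.6, 0.0, 8.1]
gripper_width: 0.584
grasp_force: 60.9
```

Emit:
apply_moves:
  targets:
    - {"translation": [0,0,-0.2],"twist": 0,"hand": 0}
    - {"translation": [0,0,-0.4],"twist": 0,"hand": 0}
    - {"translation": [0,0,-0.4],"twist": 0,"hand": 0}
    - {"translation": [0,0,-0.4],"twist": 0,"hand": 0}
    - {"translation": [0,0,-0.4],"twist": 0,"hand": 0}
    - {"translation": [0,0,-0.4],"twist": 0,"hand": 0}
    - {"translation": [0,0,0],"twist": 0,"hand": 0}
    - {"translation": [0,0,0],"twist": 0,"hand": 0}

```text
time: 17.75
tool_pos: [0.4352, -0.0848, 0.2602]
tool_rot: [0.001, 0.991, 0.134, 0.002]
contact_force: [0.1, 0.3, 0.3]
gripper_width: 0.581
grasp_force: 61.4
```

Run:
```python
from h import *
go(('se',.26))
```

```text
t 17.75 pos [ 0.4352 -0.0848  0.2602] z [ 0.004 -0.001 -1.   ] yaw 0.2689 F [0.1 0.3 0.3] w 0.581
('se', 0.26) [ 9.310e-01 -3.838e+00 -3.000e-03]
```

Emit:
apply_moves:
  targets:
    - {"translation": [0.093,-0.384,0],"twist": 0,"hand": 0}
    - {"translation": [0.093,-0.384,0],"twist": 0,"hand": 0}
    - {"translation": [0.093,-0.384,0],"twist": 0,"hand": 0}
    - {"translation": [0.093,-0.384,0],"twist": 0,"hand": 0}
    - {"translation": [0.093,-0.384,0],"twist": 0,"hand": 0}
    - {"translation": [0.093,-0.384,0],"twist": 0,"hand": 0}
    - {"translation": [0.093,-0.384,0],"twist": 0,"hand": 0}
    - {"translation": [0.093,-0.384,0],"twist": 0,"hand": 0}

```text
time: 18.55
tool_pos: [0.4234, 0.2327, 0.2562]
tool_rot: [0.0, 0.991, 0.134, -0.002]
contact_force: [1.0, 0.5, 0.9]
gripper_width: 0.582
grasp_force: 61.4
```

Emit:
apply_moves:
  targets:
    - {"translation": [0.093,-0.384,0],"twist": 0,"hand": 0}
    - {"translation": [0.093,-0.384,0],"twist": 0,"hand": 0}
    - {"translation": [0,0,0],"twist": 0,"hand": 0}
    - {"translation": [0,0,0],"twist": 0,"hand": 0}
    - {"translation": [0,0,0],"twist": 0,"hand": 0}
    - {"translation": [0,0,0],"twist": 0,"hand": 0}

```text
time: 19.15
tool_pos: [0.4222, 0.3093, 0.2578]
tool_rot: [0.0, 0.991, 0.133, -0.0]
contact_force: [0.1, 1.2, -0.4]
gripper_width: 0.584
grasp_force: 61.4
```

Run:
```python
from meas import *
go(('se',.25),('se',.09))
b=grab_frame('wrist');save(b,'w5.png')
a=grab_frame('scene');obj['hs']=(*T['ss'],.118,.024);obj['hm']=(*T['sm'],.138,.027)
for n,v in tops('scene',a,['hs','hm','stack_espresso']).items():print(n,v)
g=a[170:250,430:530];save(cv2.resize(g,None,fx=5,fy=5,interpolation=cv2.INTER_CUBIC),'s5.png')
```

```text
t 19.15 pos [0.4222 0.3093 0.2578] z [-0.001 -0.001 -1.   ] yaw 0.2673 F [ 0.1  1.2 -0.4] w 0.584
('se', 0.25) [ 0.009 -0.005  0.078]
('se', 0.09) [ 1.0e-03 -1.0e-03  1.6e+00]
hs (array([ 0.59158312, -0.30678939]), np.float64(0.9914890101366751), 138, array([176.63636364, 182.33216783]))
hm (array([ 0.64392829, -0.08848981]), np.float64(0.9926426599908877), 135, array([270.31422018, 212.00458716]))
stack_espresso (array([0.4252358 , 0.31001613]), np.float64(0.9992400851417765), 135, array([486.37019231, 198.29807692]))
```

View pics/w5.png

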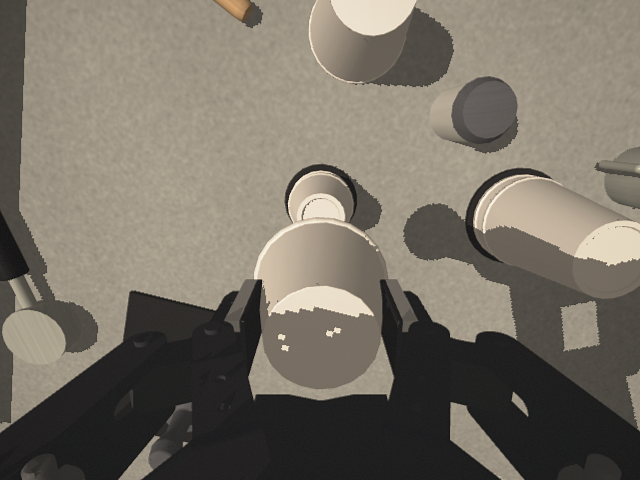

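View pics/s5.png

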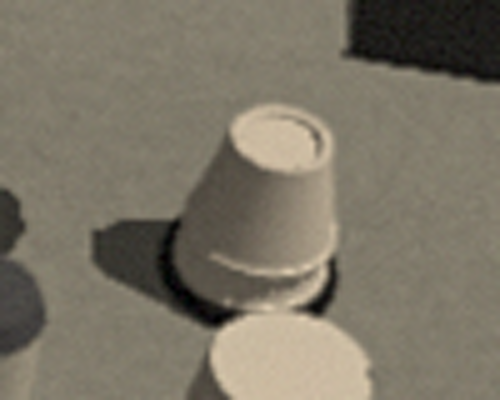

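The espresso cup is lined up: stack top at (322,210) in the wrist view, cup centre at x=322. The small and medium cups measure as home. Lowering.

Emit:
apply_moves:
  targets:
    - {"translation": [0.005,0,0.3],"twist": 0,"hand": 0}
    - {"translation": [0,0,0.4],"twist": 0,"hand": 0}
    - {"translation": [0,0,0.4],"twist": 0,"hand": 0}
    - {"translation": [0,0,0.3],"twist": 0,"hand": 0}
    - {"translation": [0,0,0.15],"twist": 0,"hand": 0}
    - {"translation": [0,0,0],"twist": 0,"hand": 0}
    - {"translation": [0,0,0],"twist": 0,"hand": 0}
    - {"translation": [0,0,0],"twist": 0,"hand": 0}

```text
time: 20.05
tool_pos: [0.4243, 0.3112, 0.1058]
tool_rot: [-0.001, 0.991, 0.134, 0.002]
contact_force: [-0.1, 1.0, -0.5]
gripper_width: 0.584
grasp_force: 61.4
```

Run:
```python
from meas import *
go(('se',.09))
```

```text
t 20.05 pos [0.4243 0.3112 0.1058] z [ 0.004  0.002 -1.   ] yaw 0.2686 F [-0.1  1.  -0.5] w 0.584
('se', 0.09) [-0.016  0.008  0.158]
```

Emit:
apply_moves:
  targets:
    - {"translation": [-0.006,0.004,0.1],"twist": 0,"hand": 0}
    - {"translation": [0,0,0.05],"twist": 0,"hand": 0}
    - {"translation": [0,0,0],"twist": 0,"hand": 0}
    - {"translation": [0,0,0],"twist": 0,"hand": 0}
    - {"translation": [0,0,0],"twist": 0,"hand": 0}

```text
time: 20.55
tool_pos: [0.4227, 0.3101, 0.089]
tool_rot: [-0.0, 0.991, 0.134, 0.001]
contact_force: [-1.0, -0.2, 5.5]
gripper_width: 0.586
grasp_force: 62.5
```

Emit:
apply_moves:
  targets:
    - {"translation": [0,0,0],"twist": 0,"hand": 1}
    - {"translation": [0,0,0],"twist": 0,"hand": 1}
    - {"translation": [0,0,0],"twist": 0,"hand": 1}
    - {"translation": [0,0,0],"twist": 0,"hand": 1}
    - {"translation": [0,0,-0.3],"twist": 0,"hand": 1}
    - {"translation": [0,0,-0.4],"twist": 0,"hand": 1}
    - {"translation": [0,0,-0.4],"twist": 0,"hand": 1}
    - {"translation": [0,0,-0.4],"twist": 0,"hand": 1}

```text
time: 21.35
tool_pos: [0.4219, 0.3098, 0.2395]
tool_rot: [0.0, 0.991, 0.134, -0.0]
contact_force: [1.1, 0.3, -0.1]
gripper_width: 0.998
grasp_force: 0.0
```

Run:
```python
from h import *
go(('cl',.24),('cl',.10))
```

```text
t 21.35 pos [0.4219 0.3098 0.2395] z [-0. -0. -1.] yaw 0.2688 F [ 1.1  0.3 -0.1] w 0.998
('cl', 0.24) [ 1.626  0.349 -0.006]
('cl', 0.1) [ 1.0e-03 -0.0e+00  1.4e+00]
```

Emit:
apply_moves:
  targets:
    - {"translation": [0.405,0.087,0],"twist": 0,"hand": 1}
    - {"translation": [0.405,0.087,0],"twist": 0,"hand": 1}
    - {"translation": [0.405,0.087,0],"twist": 0,"hand": 1}
    - {"translation": [0.405,0.087,0],"twist": 0,"hand": 1}
    - {"translation": [0,0,0],"twist": 0,"hand": 1}
    - {"translation": [0,0,0],"twist": 0,"hand": 1}
    - {"translation": [0,0,0],"twist": 0,"hand": 1}
    - {"translation": [0,0,0],"twist": 0,"hand": 1}

```text
time: 22.15
tool_pos: [0.5866, 0.3196, 0.2388]
tool_rot: [-0.0, 0.991, 0.134, 0.0]
contact_force: [0.2, 0.1, 0.5]
gripper_width: 1.004
grasp_force: 0.0
```

Run:
```python
from meas import *
go(('cl',.10))
b=grab_frame('wrist');save(b,'w6.png')
a=grab_frame('scene');obj['he']=(*T['se'],.1,.021)
for n,v in tops('scene',a,['he','cup_large']).items():print(n,v)
```

```text
t 22.15 pos [0.5866 0.3196 0.2388] z [ 0.  0. -1.] yaw 0.2696 F [0.2 0.1 0.5] w 1.004
('cl', 0.1) [0.012 0.007 1.388]
he (array([0.42935607, 0.31505128]), np.float64(1.0290319208502565), 138, array([490.62672811, 192.79723502]))
cup_large (array([0.6084656 , 0.26122705]), np.float64(1.0480325902563306), 108, array([455.84254606, 244.19932998]))
```

View pics/w6.png

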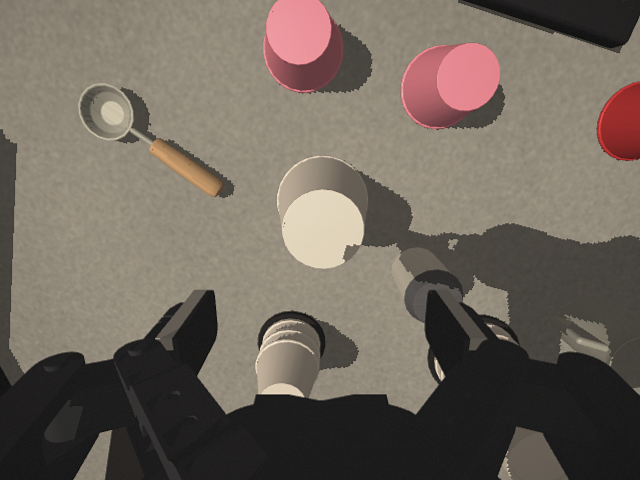

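The large cup is centred (322,229) between the fingers. The espresso cup is nested, with three rims at (288,330). Descending.

Emit:
apply_moves:
  targets:
    - {"translation": [0.01,0.005,0.4],"twist": 0,"hand": 1}
    - {"translation": [0,0,0.4],"twist": 0,"hand": 1}
    - {"translation": [0,0,0.4],"twist": 0,"hand": 1}
    - {"translation": [0,0,0.2],"twist": 0,"hand": 1}
    - {"translation": [0,0,0],"twist": 0,"hand": 1}
    - {"translation": [0,0,0],"twist": 0,"hand": 1}
    - {"translation": [0,0,0],"twist": 0,"hand": 1}

```text
time: 22.95
tool_pos: [0.5901, 0.3199, 0.1013]
tool_rot: [-0.001, 0.991, 0.134, 0.002]
contact_force: [0.6, 0.4, 0.4]
gripper_width: 1.0
grasp_force: 0.0
```

Emit:
apply_moves:
  targets:
    - {"translation": [0,0,0],"twist": 0,"hand": 0}
    - {"translation": [0,0,0],"twist": 0,"hand": 0}
    - {"translation": [0,0,0],"twist": 0,"hand": 0}
    - {"translation": [0,0,0],"twist": 0,"hand": 0}
    - {"translation": [0,0,0],"twist": 0,"hand": 0}
    - {"translation": [0,0,0],"twist": 0,"hand": 0}
    - {"translation": [0,0,0],"twist": 0,"hand": 0}
    - {"translation": [0,0,0],"twist": 0,"hand": 0}

```text
time: 23.75
tool_pos: [0.5908, 0.3199, 0.1021]
tool_rot: [-0.001, 0.991, 0.134, 0.003]
contact_force: [0.2, -1.2, 6.1]
gripper_width: 0.755
grasp_force: 65.1
```

Emit:
apply_moves:
  targets:
    - {"translation": [0,0,-0.2],"twist": 0,"hand": 0}
    - {"translation": [0,0,-0.4],"twist": 0,"hand": 0}
    - {"translation": [0,0,-0.4],"twist": 0,"hand": 0}
    - {"translation": [0,0,-0.4],"twist": 0,"hand": 0}
    - {"translation": [0,0,-0.4],"twist": 0,"hand": 0}
    - {"translation": [0,0,-0.2],"twist": 0,"hand": 0}
    - {"translation": [0,0,0],"twist": 0,"hand": 0}
    - {"translation": [0,0,0],"twist": 0,"hand": 0}

```text
time: 24.55
tool_pos: [0.5887, 0.3192, 0.2983]
tool_rot: [-0.0, 0.991, 0.134, 0.0]
contact_force: [1.1, -0.1, -1.9]
gripper_width: 0.75
grasp_force: 65.3
```

Run:
```python
from h import *
go(('sl',.30))
```

```text
t 24.55 pos [0.5887 0.3192 0.2983] z [ 0.  0. -1.] yaw 0.2688 F [ 1.1 -0.1 -1.9] w 0.75
('sl', 0.3) [-1.807  1.767 -0.018]
```

Emit:
apply_moves:
  targets:
    - {"translation": [-0.256,0.2525,0],"twist": 0,"hand": 0}
    - {"translation": [-0.256,0.2525,0],"twist": 0,"hand": 0}
    - {"translation": [-0.256,0.2525,0],"twist": 0,"hand": 0}
    - {"translation": [-0.256,0.2525,0],"twist": 0,"hand": 0}
    - {"translation": [-0.256,0.2525,0],"twist": 0,"hand": 0}
    - {"translation": [-0.256,0.2525,0],"twist": 0,"hand": 0}
    - {"translation": [-0.256,0.2525,0],"twist": 0,"hand": 0}
    - {"translation": [0,0,0],"twist": 0,"hand": 0}

```text
time: 25.35
tool_pos: [0.4606, 0.0988, 0.2953]
tool_rot: [0.0, 0.991, 0.132, -0.002]
contact_force: [1.2, 0.3, -0.1]
gripper_width: 0.756
grasp_force: 65.3
```

Emit:
apply_moves:
  targets:
    - {"translation": [0,0,0],"twist": 0,"hand": 0}
    - {"translation": [0,0,0],"twist": 0,"hand": 0}
    - {"translation": [0,0,0],"twist": 0,"hand": 0}
    - {"translation": [0,0,0],"twist": 0,"hand": 0}

```text
time: 25.75
tool_pos: [0.4632, 0.1019, 0.2979]
tool_rot: [-0.0, 0.991, 0.135, -0.0]
contact_force: [-1.1, 0.5, -1.2]
gripper_width: 0.752
grasp_force: 65.3
```

Run:
```python
from meas import *
go(((.463,.1008),.3),((.463,.1008),.151))
b=grab_frame('wrist');save(b,'w7.png')
```

```text
t 25.75 pos [0.4632 0.1019 0.2979] z [-0.001  0.    -1.   ] yaw 0.27 F [-1.1  0.5 -1.2] w 0.752
((0.463, 0.1008), 0.3) [-0.004  0.01  -0.021]
((0.463, 0.1008), 0.151) [1.00e-03 0.00e+00 1.49e+00]
```

View pics/w7.png

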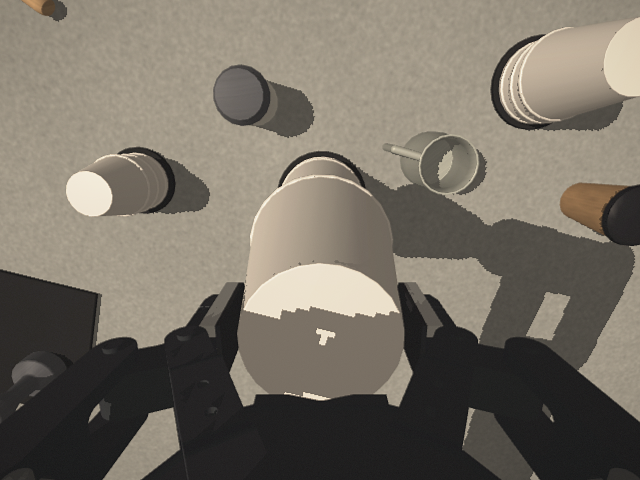

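The large cup is held straight, with the stack disc (322,170) in line below it. Lowering.

Emit:
apply_moves:
  targets:
    - {"translation": [0,0.005,0.3],"twist": 0,"hand": 0}
    - {"translation": [0,0,0.35],"twist": 0,"hand": 0}
    - {"translation": [0,0,0.35],"twist": 0,"hand": 0}
    - {"translation": [0,0,0.2],"twist": 0,"hand": 0}
    - {"translation": [0,0,0.15],"twist": 0,"hand": 0}
    - {"translation": [0,0,0],"twist": 0,"hand": 0}
    - {"translation": [0,0,0],"twist": 0,"hand": 0}
    - {"translation": [0,0,0],"twist": 0,"hand": 0}

```text
time: 26.6
tool_pos: [0.4643, 0.1009, 0.1652]
tool_rot: [0.0, 0.991, 0.134, 0.002]
contact_force: [-0.5, 1.8, -0.6]
gripper_width: 0.749
grasp_force: 65.3
```

Run:
```python
from meas import *
go(((.463,.1008),.151))
```

```text
t 26.6 pos [0.4643 0.1009 0.1652] z [ 0.003  0.    -1.   ] yaw 0.2689 F [-0.5  1.8 -0.6] w 0.749
((0.463, 0.1008), 0.151) [-0.013 -0.003  0.142]
```

Emit:
apply_moves:
  targets:
    - {"translation": [-0.008,0,0.09],"twist": 0,"hand": 0}
    - {"translation": [0,0,0.05],"twist": 0,"hand": 0}
    - {"translation": [0,0,0],"twist": 0,"hand": 0}
    - {"translation": [0,0,0],"twist": 0,"hand": 0}
    - {"translation": [0,0,0],"twist": 0,"hand": 0}

```text
time: 27.1
tool_pos: [0.4627, 0.1005, 0.1498]
tool_rot: [0.0, 0.991, 0.134, 0.0]
contact_force: [-1.4, -0.4, 3.8]
gripper_width: 0.753
grasp_force: 66.1
```

Emit:
apply_moves:
  targets:
    - {"translation": [0,0,0],"twist": 0,"hand": 1}
    - {"translation": [0,0,0],"twist": 0,"hand": 1}
    - {"translation": [0,0,0],"twist": 0,"hand": 1}
    - {"translation": [0,0,0],"twist": 0,"hand": 1}
    - {"translation": [0,0,-0.3],"twist": 0,"hand": 1}
    - {"translation": [0,0,-0.4],"twist": 0,"hand": 1}
    - {"translation": [0,0,-0.4],"twist": 0,"hand": 1}
    - {"translation": [0,0,-0.4],"twist": 0,"hand": 1}

```text
time: 27.9
tool_pos: [0.462, 0.1005, 0.3006]
tool_rot: [-0.0, 0.991, 0.134, -0.0]
contact_force: [-0.3, 0.3, 0.5]
gripper_width: 0.994
grasp_force: 0.0
```

Emit:
apply_moves:
  targets:
    - {"translation": [-0.2,0.3,0],"twist": 0,"hand": 1}
    - {"translation": [-0.2,0.3,0],"twist": 0,"hand": 1}
    - {"translation": [0,0.35,0],"twist": 0,"hand": 1}
    - {"translation": [0,0.35,0],"twist": 0,"hand": 1}
    - {"translation": [0,0,0],"twist": 0,"hand": 1}
    - {"translation": [0,0,0],"twist": 0,"hand": 1}
    - {"translation": [0,0,0],"twist": 0,"hand": 1}

```text
time: 28.6
tool_pos: [0.4581, -0.0348, 0.2991]
tool_rot: [-0.0, 0.991, 0.134, -0.0]
contact_force: [1.0, 0.2, 0.3]
gripper_width: 1.0
grasp_force: 0.0
```

Run:
```python
from meas import *
go()
obj.update(hs=(*T['ss'],.118,.024),hm=(*T['sm'],.138,.027),he=(*T['se'],.1,.021),hl=(*T['sl'],.16,.03))
a=grab_frame('scene');save(cv2.resize(a[110:310,130:530],None,fx=2,fy=2),'s8.png')
for c,i in(('scene',a),('top',grab_frame('top'))):
  for n,v in tops(c,i,['hs','hm','he','hl']).items():print(c,n,np.round(v[0],4),round(v[1],2))
```

```text
t 28.6 pos [ 0.4581 -0.0348  0.2991] z [-0.  0. -1.] yaw 0.2695 F [1.  0.2 0.3] w 1.0
scene hs [ 0.5922 -0.3066] 0.96
scene hm [ 0.6438 -0.0886] 1.0
scene he [0.4233 0.3105] 1.01
scene hl [0.462  0.1008] 1.0
top hs [ 0.5918 -0.3059] 0.98
top hm [ 0.6436 -0.0883] 0.99
top he [0.4232 0.3108] 1.0
top hl [0.4615 0.1011] 1.0
```

View pics/s8.png

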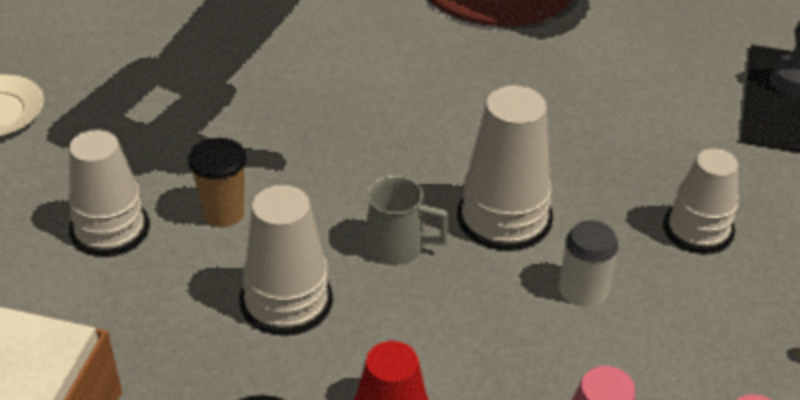

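All four cups sit nested at home height, within 3 mm of their stack axes in both cameras. The bystanders are in place and the robot is clear.

```bash
python3 -c "
from plant import *
print(job_done())"
```

```text
the job is handed in; nothing more can be done
None
```

All four cups are nested fully down and straight on their own stacks, the lidded cup and milk jug were not disturbed, and the job was handed in at about 29 s; no verdict came back.

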